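# Hold the suggestion box's spring lock open with its key

## Robot

A 6-joint arm with a two-finger parallel gripper is mounted at the origin on the work surface. World frame = base frame: x ahead of the robot, y to its left, z up, the work surface at z = 0. Lengths are in m, angles in degrees, forces in N, time in s.
With the tool pointing down it reaches from about 0.3 to 0.775 m from the base axis. Payload 14.6 kg.
Tool frame: the origin (TCP) lies on the centre line of the jaws, within the pads' length; the fingertips stand 11 mm ahead of it and the grasp point (between the pads) lies 8 mm behind it; z points along the fingers, y is the direction in which the jaws open and shut (so a half turn about z gives the same grasp; the last joint's range is limited). The gripper opens to 85 mm and grips with 20 to 120 N. Pads are 22 mm wide; open, the fingers measure 114 mm over their backs; the gripper's body (76 mm by 85 mm) begins 54 mm behind the grasp point. The pads swing forward as they close: fully open they stand 13 mm farther back than shut.
Start: joints at [-73.774, 17.183, 87.147, -0, 75.671, -3.816], TCP at [0.188, -0.517, 0.242] pointing down, gripper open.
Joint ranges: [-173.82, 173.82], [-45.26, 126.66], [13.44, 144.39], [-59.66, 239.66], [0, 175.72], [-146.38, 146.38]. Speed limits (degrees/s): [127.2, 127.2, 147.25, 180, 180, 180].

## Interface

Orientations are given as a 3x3 rotation matrix whose columns are the frame's x, y, z axes.
In Python, from bench import state, viewer, ticket gives the robot as it stands.
- The arm moves only by the shell command python3 -m inch 'ROWS' [FORCE]. ROWS is JSON, a list of rows, each a list of 7 numbers: the shift along the tool's x, y, z each as a share of 0.3 m, from -1 to 1, then the turn, a rotation vector about the tool's x, y, z each as a share of 90 degrees, from -1 to 1, then the opening, from 0 (shut) to 1 (fully open). In form: [[tx, ty, tz, ax, ay, az, gripper], ...]. A call has 1 to 5 rows; each row is the pose to reach, as a shift and turn from the pose commanded when the call began, along the tool's axes at that moment; what a row does not reach only later rows make up. A row lasts 1/10 s, in which the tool goes at most 50 mm and 8.59 degrees, less where a joint would pass 70% of its speed; a pose out of reach is approached as far as the arm can. A call with a number of a shift or a turn outside -1 to 1 is refused whole. A call with a gripper value outside its range is refused whole. The fingers move at their own pace and stop on an object; FORCE is the grip in N (left out, the last holds). Time passes only in rows, so rows that repeat a pose let the fingers close. It gives the time, the measured TCP pose, the force and the opening at its end, in the units of the state.
- state(): the state, without advancing time (a new reading comes with each control period).
- viewer.grab_frame(name): name is "side" or "top" or "wrist"; returns a dict with "color" (400x640x3 uint8, red, green, blue), "camera_matrix" (3x3 intrinsics, pixels), "xyz" and "attitude" of the camera in the world; the wrist camera has in their place "tool_from_camera" (4x4, takes a point from camera to tool coordinates, whose origin is the TCP and whose axes are the flange's). Camera axes: x right, y up, looking along -z (the intrinsics and any distortion apply to the point x, -y, -z); pixel columns grow to the right and rows downward; lengths in m; the calibration is good to about 2 mm. A picture is of the moment at which its call begins: read the wrist's pose just before it. There is no depth.
- ticket.close_job(): hands the job in, once; it reports no verdict.
The state is a dict: "t": time; "joint_pos": joint angles; "qvel": joint speeds; "joint_efforts": joint torques, N m; "eef_pos": TCP position; "eef_rot": TCP orientation; "wrist_force": force on the tool from outside, world axes, zero at the start; "torque": the same for the moment, N m; "opening": finger opening in m.
Only numpy, scipy, OpenCV 4.12 (cv2) and the standard library are available. Lean on these libraries where they do the work, as an engineer would, in place of code of your own. Each camera call takes 0.05 s, during which the arm holds its last target. There are 200 camera calls.

## Task

The grey suggestion box lies on its back on the craft table, its locked door facing up. Take the red-headed key out of the wooden block, push it fully home in the box's lock and turn it a quarter turn clockwise, as far as it goes. The lock springs back by itself, so finish while still gripping the key, holding it in the lock fully turned so that the door can be opened; leave the blue key, the scraper, the scissors and the paste pot where they are.

Things in the scene. Friction and masses are not known exactly. Their poses are not given: they have to be found in the camera images.
- red_key: Steel key with a red plastic head, 35 g, standing in the block, blade down. Origin: centre of the head's flat underside (shoulder), on the blade's centre line; z up through the head. Head 32 mm wide (x), 12 mm thick (y), 44 mm tall (z 0 to 44): pinch it across the 12 mm. Below the shoulder a round neck, 4 mm diameter and 6.5 mm long, then the blade.
- red_key_tip (a point): Tip of the red key's blade, 36 mm below its shoulder; axes as the key. The flat blade is 12 mm wide (x) and 4 mm thick (y), its last 6 mm tapered to a 4.4 x 1.8 mm tip. The key is reversible: it also fits the lock turned by half a turn.
- blue_key: Key of another box, same shape and size as the red key but with a blue head, standing in the other key slot of the block. To be left alone. Origin and axes as the red key's.
- block: Wooden block fixed to the table, 56 mm (x) by 170 mm (y) by 42 mm tall; origin: centre of its underside. Two key slots 5.5 (x) by 13.5 mm (y) at x = 0, y = -65 and y = +65 mm; either may hold the red key, blade width along y. The keys' heads rest on the top (z = 42 mm); a key comes straight up out. The scraper stands in the middle slot.
- scraper: Small hand scraper standing blade down in the middle slot of the block: brass collar 32 mm wide, dark wooden handle 22 x 14 mm rising 48 mm above the block. Origin: centre of the collar's underside. To be left alone.
- suggestion_box: Grey steel suggestion box, 300 mm (x) by 220 mm (y) by 95 mm, lying on its back, fixed to the table. Origin: centre of its underside, z up. Its front is the upper side, 95 mm above the table: a strip with a posting slot at the -x end, the darker door in the rest, hinged at the +x end. The lock is in the door, on the centre line, 38 mm to -x of the middle.
- keyhole (a point): Centre of the keyway at the top of the lock, a round steel rosette 36 mm across, 5 mm proud of the door (100 mm above the table). Axes as the box: the keyway lies along x. It is 13.6 (x) by 5.4 mm (y), countersunk 3 mm deep to 18 x 10 mm, and goes straight down. The key is home when its head lies on the rosette; it then turns about this point.
- lock_cylinder (a joint): Cylinder angle, rad: 0 locked, keyway in line; grows clockwise seen from above to a stop at 1.571. It takes 0.05 N m to start, 0.11 at the stop; a spring returns it. The key has some 0.13 rad of play. Three sticky pins, 14 to 26 mm deep, resist the blade (5 to 15 N; jiggle if it binds). It turns only with the key home within 1.5 mm; a turned key cannot be drawn out.
- scissors: Scissors with orange handles lying on the table, about 180 mm long and 12 mm thick. Origin near their pivot. To be left alone.
- paste_pot: White paste pot with a yellow lid, 60 mm in diameter and 85 mm tall, standing on the table; origin: centre of its underside. To be left alone.
Things that resemble listed ones, but are neither listed nor needed, are in the scene too. There is more than one size of the red_key; the one meant has the size given above.

How it is judged:
By the outcome, as a careful person would: the job done as asked, in the order asked, and still so for the second after the job is handed in, while the arm keeps its last pose, push and grip.
It also fails if it takes over 54 s, if anything falls off the work surface, if the arm or the gripper's body presses on something with over 40 N, if the wrist force passes 120 N, or if a joint passes its speed limit or range.

## Working session

There is one attempt and no reset: what is moved stays moved. The work goes in short steps, Python scripts to look and compute and a shell command to move; the robot and the scene stay as the last step left them, time stands still between calls to the robot, and variables do not carry over. Pictures are saved under pics/ and viewed, about 8 in all and at most 12, crops included, and the job is handed in when it is done.

```bash
mkdir -p pics; ls
cat > h.py <<'E'
import numpy as np, cv2
from bench import state, viewer
def grab(n,save=None):
    s=state(); f=viewer.grab_frame(n)
    if save: cv2.imwrite('pics/'+save,f['color'][:,:,::-1])
    if n=='wrist':
        T=np.eye(4);T[:3,:3]=s['eef_rot'];T[:3,3]=s['eef_pos'];C=T@np.array(f['tool_from_camera']);R=C[:3,:3];p=C[:3,3]
    else: R=np.array(f['attitude']);p=np.array(f['xyz'])
    return f['color'],np.array(f['camera_matrix']),R,p,f
def ray(K,R,px):
    d=np.linalg.inv(K)@np.array([px[0],px[1],1.]); return R@np.array([d[0],-d[1],-d[2]])
def onz(K,R,p,px,z):
    d=ray(K,R,px); return p+d*(z-p[2])/d[2]
def proj(K,R,p,X):
    c=R.T@(np.array(X)-p); v=K@np.array([c[0],-c[1],-c[2]]); return v[:2]/v[2]
E
python3 - <<'E'
from h import *
ims=[]
for n in ('top','side'):
    c,K,R,p,f=grab(n,n+'1.png'); print(n,K.tolist(),R.round(4).tolist(),p,[k for k in f])
    s=state(); 
print(s)
E
```

```text
pics
top [[409.5252359917349, 0.0, 321.38969067661395], [0.0, 409.5252359917349, 199.82109591345525], [0.0, 0.0, 1.0]] [[0.0256, 0.9851, -0.1703], [-0.9995, 0.0282, 0.013], [0.0176, 0.1699, 0.9853]] [ 0.41674713 -0.06735017  0.98202225] ['color', 'camera_matrix', 'xyz', 'attitude']
side [[451.44259746767983, 0.0, 324.11176524060164], [0.0, 451.44259746767983, 194.31563403098085], [0.0, 0.0, 1.0]] [[0.8423, 0.343, -0.4158], [-0.539, 0.5415, -0.6451], [0.0039, 0.7675, 0.641]] [ 0.15856343 -0.72448799  0.73782603] ['color', 'camera_matrix', 'xyz', 'attitude']
{'t': 0.1, 'joint_pos': array([-7.37730783e+01,  1.72121631e+01,  8.71777253e+01,  1.09196794e-03,
        7.56711047e+01, -3.81698838e+00]), 'qvel': array([ 0.00759515, -0.0991552 , -0.06560027, -0.07823844, -0.07339561,
       -0.08686217]), 'joint_efforts': array([ 8.99685438e-04, -5.44373167e+01, -3.62368727e+01, -7.45732632e-05,
        3.04507426e-03,  2.80630269e-05]), 'eef_pos': array([ 0.18844049, -0.5164901 ,  0.2417735 ]), 'eef_rot': array([[ 9.39431861e-01,  3.42735612e-01, -2.79744664e-04],
       [ 3.42735715e-01, -9.39431304e-01,  1.02728144e-03],
       [ 8.92850403e-05, -1.06093941e-03, -9.99999433e-01]]), 'wrist_force': array([-0.38752225, -0.20493003, -0.35360886]), 'torque': array([-0.02389165,  0.02651034,  0.0219812 ]), 'opening': 0.0852401144987785}
```

View pics/top1.png

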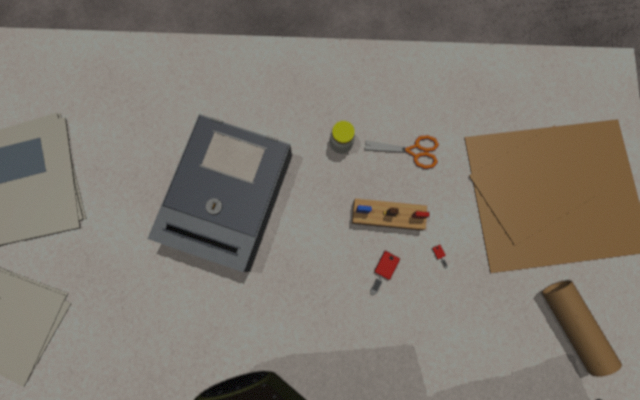

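View pics/side1.png

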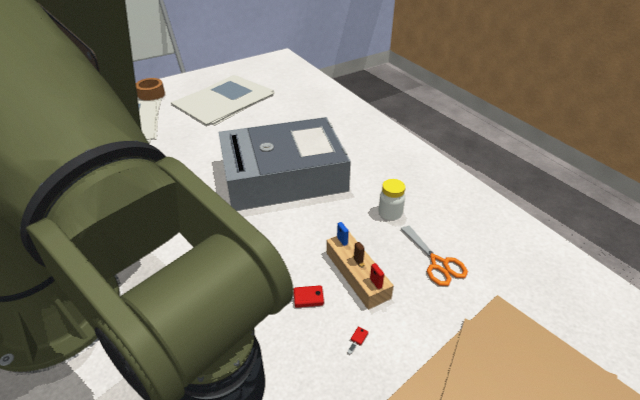

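Three red keys appear in the top view: one standing in the block at (422,214), a larger one lying at (387,265) and a smaller one lying at (439,252). The one in the block fits the description. The blue key is at (364,209), the scraper at (392,211) and the lock at (213,206). I'll measure these next and enlarge the key.

```bash
cat > m.py <<'E'
from h import *
def redblobs(c,amin=25):
    h=cv2.cvtColor(c,cv2.COLOR_RGB2HSV)
    m=(((h[...,0]<6)|(h[...,0]>174))&(h[...,1]>170)&(h[...,2]>70)).astype(np.uint8)
    n,l,st,ce=cv2.connectedComponentsWithStats(m)
    return [(ce[i].round(1).tolist(),st[i].tolist()) for i in range(1,n) if st[i][4]>amin],l
E
python3 - <<'E'
from m import *
ct,Kt,Rt,pt,_=grab('top'); cs,Ks,Rs,ps,_=grab('side')
for b in redblobs(ct)[0]: print('top',b, onz(Kt,Rt,pt,b[0],0.075).round(4))
for b in redblobs(cs)[0]: print('side',b, onz(Ks,Rs,ps,b[0],0.064).round(4))
def tri(a,b):
    d1,d2=ray(Kt,Rt,a),ray(Ks,Rs,b); A=np.stack([d1,-d2],1); s=np.linalg.lstsq(A,ps-pt,rcond=None)[0]
    P,Q=pt+s[0]*d1,ps+s[1]*d2; return ((P+Q)/2).round(4),np.linalg.norm(P-Q).round(4)
print('lock',tri((213.5,206),(266.5,147)),onz(Kt,Rt,pt,(213.5,206),.1),onz(Ks,Rs,ps,(266.5,147),.1))
# box corners at z=.095 top view
for px in [(202,117),(291,150),(246,270),(151,238)]: print('box',onz(Kt,Rt,pt,px,.095).round(4))
for px in [(355,199),(427,206),(425,230),(352,226)]: print('block',onz(Kt,Rt,pt,px,.042).round(4))
a=cv2.resize(ct[180:300,340:460],None,fx=4,fy=4,interpolation=cv2.INTER_CUBIC)
b=cv2.resize(cs[215:315,310:410],(480,480),interpolation=cv2.INTER_CUBIC)[:, :320]
cv2.imwrite('pics/crop1.png',np.hstack([a,b])[:,:,::-1])
E
```

```text
top ([421.4, 213.8], [415, 212, 13, 5, 54]) [ 0.5481 -0.3046  0.075 ]
top ([438.4, 252.0], [434, 246, 10, 12, 76]) [ 0.4639 -0.3409  0.075 ]
top ([386.5, 265.3], [376, 252, 23, 27, 340]) [ 0.4319 -0.2258  0.075 ]
side ([376.4, 275.9], [370, 264, 14, 25, 227]) [ 0.5489 -0.3052  0.064 ]
side ([307.8, 296.1], [294, 286, 30, 21, 538]) [ 0.4135 -0.2755  0.064 ]
side ([359.0, 335.3], [351, 327, 17, 17, 167]) [ 0.4447 -0.392   0.064 ]
lock (array([0.5502, 0.1548, 0.0979]), np.float64(0.0022)) [0.5488974  0.15472133 0.1       ] [0.54998141 0.15166864 0.1       ]
box [0.7527 0.1962 0.095 ]
box [ 0.6814 -0.008   0.095 ]
box [0.414  0.0775 0.095 ]
box [0.4764 0.2847 0.095 ]
block [ 0.5834 -0.1581  0.042 ]
block [ 0.5717 -0.3266  0.042 ]
block [ 0.5153 -0.3209  0.042 ]
block [ 0.52   -0.1519  0.042 ]
```

View pics/crop1.png

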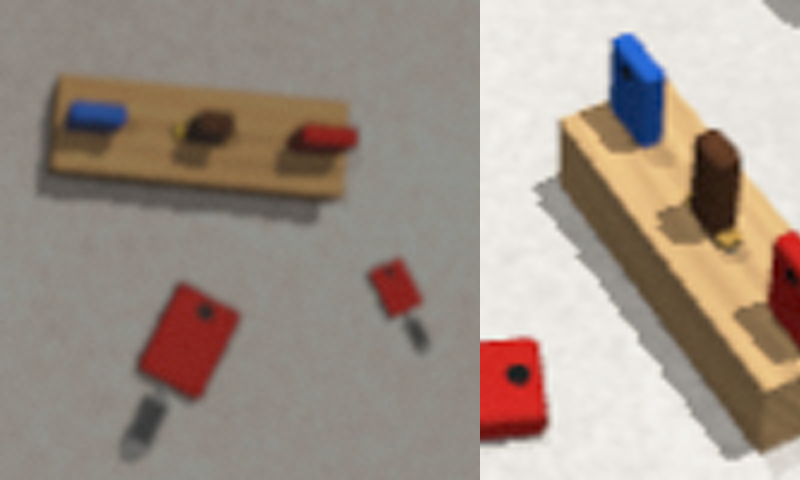

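```bash
python3 -m inch '[[0.8,-0.15,0.1,0,0,-0.47,1],[0.8,-0.15,0.1,0,0,-0.47,1],[0.8,-0.15,0.1,0,0,-0.47,1],[0.8,-0.15,0.1,0,0,-0.47,1],[0.8,-0.15,0.1,0,0,-0.47,1]]' 40
cat > to.py <<'E'
# usage: to.py x y z yaw_of_tool_y : rows' numbers to reach this (tool down)
import sys; from h import *; from scipy.spatial.transform import Rotation as Ro
x,y,z,w=map(float,sys.argv[1:]); s=state(); R=np.array(s['eef_rot']); a=np.radians(w)
G=np.stack([[-np.sin(a),np.cos(a),0],[np.cos(a),np.sin(a),0],[0,0,-1]],1)
G[:,0]=np.cross(G[:,1],G[:,2])
print((R.T@(np.array([x,y,z])-s['eef_pos'])/.3).round(3),(Ro.from_matrix(R.T@G).as_rotvec(degrees=True)/90).round(3),'t',s['t'],'pos',s['eef_pos'].round(4),'f',s['wrist_force'].round(1),s['torque'].round(3),'op',round(s['opening'],4))
E
python3 to.py 0.5485 -0.305 0.17 -2.8
```

```text
t: 0.7
eef_pos: [0.4002, -0.3907, 0.212]
eef_rot: [[0.459, 0.889, -0.0], [0.889, -0.459, 0.0], [0.0, -0.0, -1.0]]
wrist_force: [0.7, -0.2, 0.6]
opening: 0.0854
[0.48  0.308 0.14 ] [-0.    -0.    -0.272] t 0.7 pos [ 0.4002 -0.3907  0.212 ] f [ 0.7 -0.2  0.6] [-0.023 -0.041 -0.028] op 0.0854
```

```bash
python3 -m inch '[[0.48,0.31,0.14,0,0,-0.27,1],[0.48,0.31,0.14,0,0,-0.27,1],[0.48,0.31,0.14,0,0,-0.27,1],[0.48,0.31,0.14,0,0,-0.27,1],[0.48,0.31,0.14,0,0,-0.27,1]]'
python3 to.py 0.5485 -0.305 0.058 -2.8
python3 - <<'E'
from m import *
c,K,R,p,f=grab('wrist','w1.png'); print(p.round(3),R.round(2).tolist(), K[0,0]); 
for b in redblobs(c)[0]: print(b)
for z in (.042,.086): print(proj(K,R,p,[.5485,-.305,z]))
E
```

```text
t: 1.2
eef_pos: [0.5497, -0.3053, 0.1685]
eef_rot: [[0.055, 0.998, -0.002], [0.998, -0.055, 0.001], [0.001, -0.002, -1.0]]
wrist_force: [-0.9, 0.0, -0.4]
opening: 0.0851
[ 0.    -0.003  0.368] [-0.001 -0.001 -0.004] t 1.2 pos [ 0.5497 -0.3053  0.1685] f [-0.9  0.  -0.4] [0.014 0.064 0.054] op 0.0851
[ 0.553 -0.235  0.302] [[1.0, 0.05, 0.02], [-0.05, 0.96, 0.27], [-0.0, -0.27, 0.96]] 309.21396798500297
([190.0, 122.6], [157, 91, 70, 65, 2684])
([319.5, 210.6], [313, 191, 14, 40, 518])
([246.8, 245.1], [231, 231, 33, 28, 507])
[320.49872223 195.93212337]
[320.31443987 211.5906288 ]
```

View pics/w1.png

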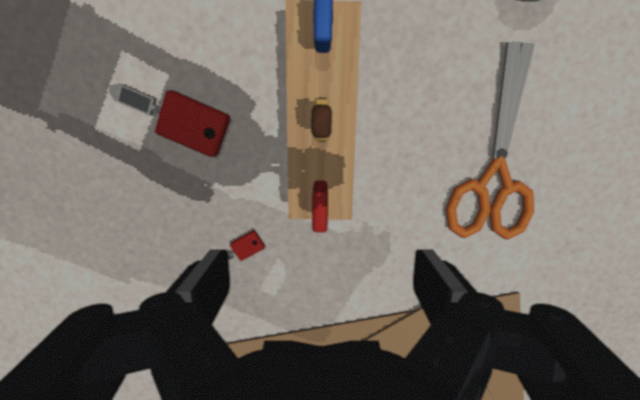

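The wrist view shows the red key at (320,206), the scraper at (321,118) and the blue key at (323,25). The red key is between the open fingers' planes and the same size as the blue one, so it's the right key.

Run:
```python
from m import *
c,K,R,p,f=grab('wrist')
h=cv2.cvtColor(c,cv2.COLOR_RGB2HSV)
red=(((h[...,0]<8)|(h[...,0]>172))&(h[...,1]>150)); red[:,:300]=0;red[:170]=0;red[240:]=0
blue=(h[...,0]>105)&(h[...,0]<130)&(h[...,1]>150)
for n,m in(('r',red),('b',blue)):
    ys,xs=np.nonzero(m); print(n,xs.min(),xs.max(),ys.min(),ys.max())
    for y in range(ys.min(),ys.max()+1,5):
        x=xs[ys==y]; print(y,x.min(),x.max(),onz(K,R,p,(x.mean(),y),.086).round(4))
for px in [(289,218),(352,218),(287,60),(358,60)]: print(onz(K,R,p,px,.042).round(4))
```

```text
r 314 328 179 228
179 318 324 [ 0.5494 -0.2822  0.086 ]
184 316 327 [ 0.5493 -0.2859  0.086 ]
189 315 327 [ 0.5487 -0.2895  0.086 ]
194 315 328 [ 0.5489 -0.2933  0.086 ]
199 314 328 [ 0.5483 -0.297   0.086 ]
204 314 328 [ 0.5481 -0.3008  0.086 ]
209 314 328 [ 0.5479 -0.3046  0.086 ]
214 315 328 [ 0.5481 -0.3085  0.086 ]
219 315 327 [ 0.5475 -0.3124  0.086 ]
224 315 327 [ 0.5473 -0.3163  0.086 ]
b 316 332 0 49
0 317 332 [ 0.5575 -0.1703  0.086 ]
5 317 332 [ 0.5573 -0.173   0.086 ]
10 316 332 [ 0.5569 -0.1757  0.086 ]
15 316 332 [ 0.5567 -0.1784  0.086 ]
20 316 332 [ 0.5566 -0.1812  0.086 ]
25 316 331 [ 0.5561 -0.184   0.086 ]
30 316 331 [ 0.556  -0.1868  0.086 ]
35 316 331 [ 0.5558 -0.1896  0.086 ]
40 318 330 [ 0.556  -0.1925  0.086 ]
45 318 329 [ 0.5555 -0.1954  0.086 ]
[ 0.5182 -0.3253  0.042 ]
[ 0.5742 -0.3284  0.042 ]
[ 0.5274 -0.1961  0.042 ]
[ 0.5824 -0.1991  0.042 ]
```

```bash
python3 to.py 0.548 -0.304 0.058 -3.8
```

```text
[0.012 0.001 0.373] [-0.001 -0.     0.005] t 1.3 pos [ 0.5477 -0.3075  0.1698] f [0.8 0.4 0.8] [-0.03  -0.009  0.034] op 0.0855
```

```bash
python3 -m inch '[[0.012,0,0.15,0,0,0.005,0.7],[0.012,0,0.27,0,0,0.005,0.5],[0.012,0,0.34,0,0,0.005,0.5],[0.012,0,0.373,0,0,0.005,0.5],[0.012,0,0.373,0,0,0.005,0.5]]'
python3 to.py 0.548 -0.304 0.058 -3.8
python3 -m inch '[[0,0,0,0,0,0,0],[0,0,0,0,0,0,0],[0,0,0,0,0,0,0],[0,0,0,0,0,0,0],[0,0,0,0,0,0,0]]' 60
python3 to.py 0.548 -0.304 0.058 -3.8
```

```text
t: 1.8
eef_pos: [0.5472, -0.3048, 0.058]
eef_rot: [[0.068, 0.998, -0.001], [0.998, -0.068, 0.001], [0.001, -0.001, -1.0]]
wrist_force: [-0.6, 0.4, 0.7]
opening: 0.043
[ 0.003  0.003 -0.   ] [-0.001 -0.    -0.001] t 1.8 pos [ 0.5472 -0.3048  0.058 ] f [-0.6  0.4  0.7] [-0.033  0.026 -0.016] op 0.043
t: 2.3
eef_pos: [0.5485, -0.3047, 0.0601]
eef_rot: [[0.066, 0.998, 0.002], [0.998, -0.066, -0.002], [-0.001, 0.002, -1.0]]
wrist_force: [-2.9, -0.4, 7.9]
opening: 0.0114
[ 0.002 -0.002  0.007] [ 0.001  0.001 -0.   ] t 2.3 pos [ 0.5485 -0.3047  0.0601] f [-2.9 -0.4  7.9] [-0.072  0.343 -0.002] op 0.0114
```

```bash
python3 -m inch '[[0,0,-0.04,0,0,0,0],[0,0,-0.12,0,0,0,0],[0,0,-0.22,0,0,0,0],[0,0,-0.34,0,0,0,0],[0,0,-0.46,0,0,0,0]]'
python3 -m inch '[[0,0,0,0,0,0,0],[0,0,0,0,0,0,0]]'
python3 to.py 0.548 0.153 0.185 72.2
python3 - <<'E'
from m import *
c,K,R,p,f=grab('wrist','w2.png')
E
```

```text
t: 2.8
eef_pos: [0.5478, -0.304, 0.1988]
eef_rot: [[0.066, 0.998, 0.0], [0.998, -0.066, -0.0], [-0.0, 0.0, -1.0]]
wrist_force: [-0.3, 0.6, -0.1]
opening: 0.0114
t: 3.0
eef_pos: [0.5481, -0.3042, 0.1978]
eef_rot: [[0.066, 0.998, 0.002], [0.998, -0.066, -0.001], [-0.001, 0.002, -1.0]]
wrist_force: [-0.5, 0.4, -1.3]
opening: 0.0116
[ 1.521 -0.101  0.041] [ 0.001  0.001 -0.844] t 3.0 pos [ 0.5481 -0.3042  0.1978] f [-0.5  0.4 -1.3] [-0.008 -0.003  0.043] op 0.0116
```

View pics/w2.png

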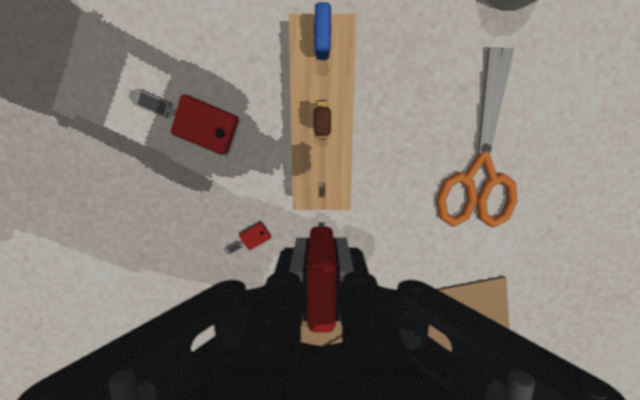

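```bash
python3 -m inch '[[0.75,0.08,0,0,0,-0.45,0],[0.75,0.08,0,0,0,-0.45,0],[0.75,0.08,0,0,0,-0.45,0],[0.75,0.08,0,0,0,-0.45,0],[0.75,0.08,0,0,0,-0.45,0]]'
python3 to.py 0.587 0.141 0.185 72.2
```

```text
t: 3.55
eef_pos: [0.5866, -0.0777, 0.1953]
eef_rot: [[-0.604, 0.797, -0.002], [0.797, 0.604, 0.001], [0.002, -0.001, -1.0]]
wrist_force: [0.3, -0.2, -0.4]
opening: 0.0113
[0.58  0.442 0.035] [-0.    -0.001 -0.389] t 3.55 pos [ 0.5866 -0.0777  0.1953] f [ 0.3 -0.2 -0.4] [-0.014 -0.012 -0.016] op 0.0113
```

```bash
python3 -m inch '[[0.58,0.44,0.035,0,0,-0.39,0],[0.58,0.44,0.035,0,0,-0.39,0],[0.58,0.44,0.035,0,0,-0.39,0],[0.58,0.44,0.035,0,0,-0.39,0],[0.58,0.44,0.035,0,0,-0.39,0]]'
python3 -m inch '[[0,0,0,0,0,0,0],[0,0,0,0,0,0,0]]'
python3 to.py 0.587 0.141 0.185 72.2
python3 - <<'E'
from m import *
c,K,R,p,f=grab('wrist','w3.png'); np.savez('w3.npz',K=K,R=R,p=p,T=f['tool_from_camera'])
print(proj(K,R,p,[.549,.153,.1]))
cv2.imwrite('pics/w3c.png',cv2.resize(c[100:340,180:460],None,fx=2.5,fy=2.5,interpolation=cv2.INTER_CUBIC)[:,:,::-1])
E
```

```text
t: 4.05
eef_pos: [0.5876, 0.1411, 0.1844]
eef_rot: [[-0.953, 0.304, -0.003], [0.304, 0.953, 0.0], [0.002, -0.001, -1.0]]
wrist_force: [-0.8, -1.3, -1.2]
opening: 0.011
t: 4.25
eef_pos: [0.5884, 0.1368, 0.1849]
eef_rot: [[-0.95, 0.313, -0.002], [0.313, 0.95, -0.0], [0.001, -0.001, -1.0]]
wrist_force: [-0.5, -0.5, -0.5]
opening: 0.0113
[ 0.009  0.012 -0.   ] [-0.001 -0.001 -0.005] t 4.25 pos [0.5884 0.1368 0.1849] f [-0.5 -0.5 -0.5] [-0.016 -0.004  0.035] op 0.0113
[323.94983814 152.9286955 ]
```

View pics/w3c.png

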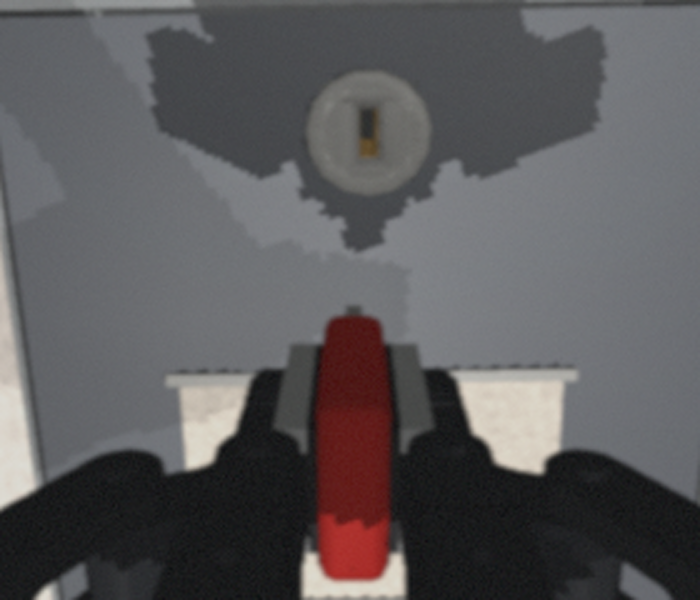

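The rosette is at about (327.6,152.8) in full-image pixels, with the keyway along the tool's x. The key tip is just visible at (321,225).

Run:
```python
from m import *
d=np.load('w3.npz'); K,R,p,T=d['K'],d['R'],d['p'],d['T']
c=cv2.imread('pics/w3.png'); g=cv2.GaussianBlur(cv2.cvtColor(c,cv2.COLOR_BGR2GRAY),(0,0),1)
ci=cv2.HoughCircles(g[120:190,290:370],cv2.HOUGH_GRADIENT,1,50,param1=80,param2=10,minRadius=20,maxRadius=30); print('circ',ci+[290,120,0])
# dark keyway pixels
sub=c[138:166,314:342].astype(int); h=cv2.cvtColor(c,cv2.COLOR_BGR2HSV)[138:166,314:342]
m=(g[138:166,314:342]<75)|((h[...,1]>90)); ys,xs=np.nonzero(m); print('keyway',xs.mean()+314,ys.min()+138,ys.max()+138,xs.min()+314,xs.max()+314,len(xs))
for y in sorted(set(ys)): print(y+138,(xs[ys==y].min()+314,xs[ys==y].max()+314),end=' ')
print()
# axis points in image
Ti=np.linalg.inv(T)
for t in ([0,0,.054],[0,0,-.026]):
    q=Ti@np.r_[t,1]; v=K@[q[0],-q[1],-q[2]]; print('tool',t,(v[:2]/v[2]).round(1))
for px in ((327.6,152.8),):
    P=onz(K,R,p,px,.1); s=state(); print('lock',P.round(4),'tool',(np.array(s['eef_rot']).T@(P-s['eef_pos'])).round(4))
def tl(px,z):
    v=np.linalg.inv(K)@[px[0],px[1],1]; v=np.array([v[0],-v[1],-v[2]]); D=T[:3,:3]@v; return (T[:3,3]+D*(z-T[2,3])/D[2]).round(4)
print('tip in tool',tl((321.2,224.8),.053))
# keys head top rows
rb=redblobs(c[:,:,::-1])[0]; print(rb)
# strip edge line direction & label edge
for a,b in (((180,105.5),(460,103)),): 
    A,B=onz(K,R,p,a,.095),onz(K,R,p,b,.095); print('edge yaw',np.degrees(np.arctan2(*(A-B)[1::-1])))
```

```text
circ [[[328.5        151.5         23.20000076]]]
keyway 326.9140625 143 162 324 330 128
143 (np.int64(325), np.int64(329)) 144 (np.int64(324), np.int64(329)) 145 (np.int64(324), np.int64(330)) 146 (np.int64(324), np.int64(330)) 147 (np.int64(324), np.int64(330)) 148 (np.int64(324), np.int64(330)) 149 (np.int64(324), np.int64(330)) 150 (np.int64(324), np.int64(330)) 151 (np.int64(324), np.int64(330)) 152 (np.int64(324), np.int64(329)) 153 (np.int64(324), np.int64(329)) 154 (np.int64(324), np.int64(329)) 155 (np.int64(325), np.int64(330)) 156 (np.int64(324), np.int64(330)) 157 (np.int64(324), np.int64(330)) 158 (np.int64(324), np.int64(330)) 159 (np.int64(324), np.int64(330)) 160 (np.int64(324), np.int64(330)) 161 (np.int64(324), np.int64(330)) 162 (np.int64(325), np.int64(327)) 
tool [0, 0, 0.054] [319.3 225. ]
tool [0, 0, -0.026] [318.2 296.5]
lock [0.5497 0.1555 0.1   ] tool [0.0428 0.0062 0.0852]
tip in tool [0.0005 0.0012 0.053 ]
[([321.0, 280.8], [307, 227, 29, 104, 2598])]
edge yaw -107.65097218328201
```

```bash
python3 -m inch '[[0.07,0.008,0,0,0,-0.006,0],[0.14,0.016,0.03,0,0,-0.006,0],[0.14,0.016,0.06,0,0,-0.006,0],[0.14,0.016,0.06,0,0,-0.006,0],[0.14,0.016,0.06,0,0,-0.006,0]]'
python3 to.py 0.549 0.154 0.118 72.3
python3 - <<'E'
from m import *
c,K,R,p,f=grab('wrist','w4.png'); np.savez('w4.npz',K=K,R=R,p=p,T=f['tool_from_camera'])
cv2.imwrite('pics/w4c.png',cv2.resize(c[150:300,240:400],None,fx=4,fy=4,interpolation=cv2.INTER_CUBIC)[:,:,::-1])
E
```

```text
t: 4.8
eef_pos: [0.551, 0.1539, 0.168]
eef_rot: [[-0.952, 0.305, 0.0], [0.305, 0.952, -0.0], [-0.0, -0.0, -1.0]]
wrist_force: [-0.2, 0.2, -0.3]
opening: 0.0112
[ 0.006 -0.002  0.167] [-0.  0. -0.] t 4.8 pos [0.551  0.1539 0.168 ] f [-0.2  0.2 -0.3] [-0.027  0.054 -0.019] op 0.0112
```

View pics/w4c.png

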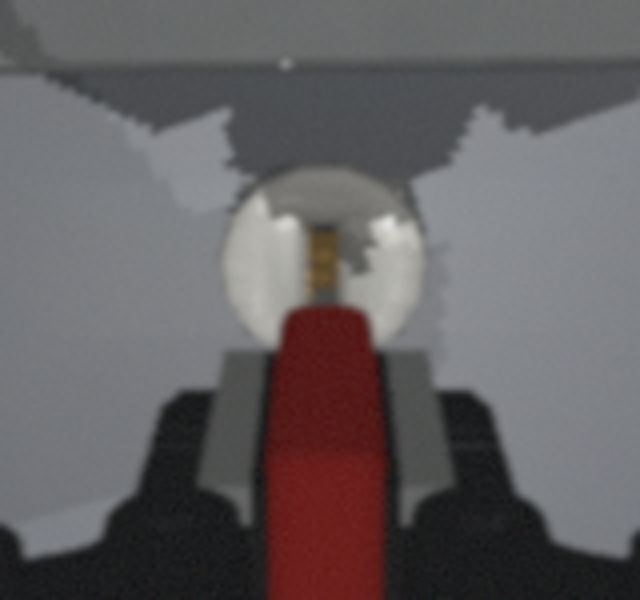

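The tip is over the rosette (centre about (321,215) full-image) and laterally aligned with the keyway.

```bash
python3 - <<'E'
from m import *
d=np.load('w4.npz'); K,R,p,T=d['K'],d['R'],d['p'],d['T']; s=state()
for px in ((321.2,215.2),(320.8,215.2)):
    P=onz(K,R,p,px,.1); print('lock',P.round(4),'tool',(np.array(s['eef_rot']).T@(P-s['eef_pos'])).round(4))
E
python3 -m inch '[[0,0,0.02,0,0,0,0],[0,0,0.04,0,0,0,0],[0,0,0.055,0,0,0,0],[0,0,0.07,0,0,0,0],[0,0,0.07,0,0,0,0]]'
python3 to.py 0.549 0.154 0.118 72.3
```

```text
lock [0.5495 0.1557 0.1   ] tool [0.002  0.0011 0.0681]
lock [0.5495 0.1554 0.1   ] tool [0.002  0.0008 0.0681]
t: 5.35
eef_pos: [0.55, 0.1547, 0.1461]
eef_rot: [[-0.953, 0.303, -0.001], [0.303, 0.953, -0.0], [0.001, -0.001, -1.0]]
wrist_force: [-1.3, -0.8, 0.2]
opening: 0.0111
[ 0.002 -0.003  0.094] [-0.    -0.001  0.   ] t 5.35 pos [0.55   0.1547 0.1461] f [-1.3 -0.8  0.2] [0.055 0.169 0.057] op 0.0111
```

```bash
python3 -m inch '[[0.002,0,0.015,0,0,0,0],[0.002,0,0.03,0,0,0,0],[0.002,0,0.045,0,0,0,0],[0.002,0,0.06,0,0,0,0],[0.002,0,0.06,0,0,0,0]]' 80
python3 to.py 0.549 0.154 0.118 72.3
```

```text
t: 5.85
eef_pos: [0.5492, 0.1547, 0.1283]
eef_rot: [[-0.953, 0.303, -0.002], [0.303, 0.953, -0.001], [0.001, -0.001, -1.0]]
wrist_force: [-4.5, -1.7, -1.6]
opening: 0.011
[-0.    -0.002  0.034] [-0.001 -0.001  0.   ] t 5.85 pos [0.5492 0.1547 0.1283] f [-4.5 -1.7 -1.6] [-0.445  0.774 -0.006] op 0.011
```

```bash
python3 -m inch '[[0.003,-0.002,0.01,0,0,0,0],[0.003,-0.002,0.02,0,0,0,0],[0.003,-0.002,0.03,0,0,0,0],[0.003,-0.002,0.04,0,0,0,0],[0.003,-0.002,0.04,0,0,0,0]]'
python3 to.py 0.549 0.154 0.118 72.3
```

```text
t: 6.35
eef_pos: [0.5489, 0.1547, 0.1181]
eef_rot: [[-0.953, 0.303, 0.001], [0.303, 0.953, 0.0], [-0.001, 0.0, -1.0]]
wrist_force: [-9.0, -3.1, 15.4]
opening: 0.0109
[-0.001 -0.002  0.   ] [0.    0.001 0.   ] t 6.35 pos [0.5489 0.1547 0.1181] f [-9.  -3.1 15.4] [-0.522  1.583  0.011] op 0.0109
```

```bash
python3 -m inch '[[0.005,-0.001,0.005,0,0,0,0],[0.005,-0.001,0.01,0,0,0,0],[0.005,-0.001,0.015,0,0,0,0],[0.005,-0.001,0.015,0,0,0,0]]'
python3 to.py 0.549 0.154 0.118 72.3
```

```text
t: 6.75
eef_pos: [0.5489, 0.1548, 0.1179]
eef_rot: [[-0.953, 0.303, 0.007], [0.303, 0.953, 0.001], [-0.006, 0.003, -1.0]]
wrist_force: [-19.8, -9.5, 54.0]
opening: 0.0116
[-0.001 -0.002 -0.   ] [0.002 0.004 0.   ] t 6.75 pos [0.5489 0.1548 0.1179] f [-19.8  -9.5  54. ] [-1.729  3.579  0.014] op 0.0116
```

```bash
python3 -m inch '[[-0.004,0,-0.012,0,0,0,0],[-0.004,0,-0.012,0,0,0,0]]' 110
python3 to.py 0.549 0.154 0.118 72.3
python3 -m inch '[[0,0,0,0,0,0.08,0],[0,0,0,0,0,0.16,0],[0,0,0,0,0,0.24,0],[0,0,0,0,0,0.3,0],[0,0,0,0,0,0.3,0]]'
python3 to.py 0.549 0.154 0.118 -17.7
```

```text
t: 6.95
eef_pos: [0.5489, 0.1547, 0.1181]
eef_rot: [[-0.953, 0.303, 0.002], [0.303, 0.953, 0.001], [-0.002, 0.001, -1.0]]
wrist_force: [-10.4, -1.4, 23.1]
opening: 0.0108
[-0.001 -0.002  0.   ] [0.001 0.001 0.   ] t 6.95 pos [0.5489 0.1547 0.1181] f [-10.4  -1.4  23.1] [-0.532  1.823 -0.   ] op 0.0108
t: 7.45
eef_pos: [0.5492, 0.1551, 0.1181]
eef_rot: [[-0.709, 0.705, 0.003], [0.705, 0.709, 0.001], [-0.002, 0.003, -1.0]]
wrist_force: [-6.6, 0.0, 20.5]
opening: 0.0108
[-0.002 -0.003  0.   ] [ 0.002 -0.     0.698] t 7.45 pos [0.5492 0.1551 0.1181] f [-6.6  0.  20.5] [-0.058  1.36  -0.116] op 0.0108
```

```bash
python3 -m inch '[[0,0,-0.002,0,0,0.09,0],[0,0,-0.002,0,0,0.18,0],[0,0,-0.002,0,0,0.27,0],[0,0,-0.002,0,0,0.36,0],[0,0,-0.002,0,0,0.42,0]]'
python3 to.py 0.549 0.154 0.118 -17.7
python3 -m inch '[[0,0,0,0,0,0.09,0],[0,0,0,0,0,0.18,0],[0,0,0,0,0,0.24,0],[0,0,0,0,0,0.28,0],[0,0,0,0,0,0.28,0]]'
python3 to.py 0.549 0.154 0.118 -17.7
```

```text
t: 7.95
eef_pos: [0.5498, 0.1554, 0.1182]
eef_rot: [[-0.126, 0.992, 0.005], [0.992, 0.126, 0.002], [0.001, 0.005, -1.0]]
wrist_force: [3.4, 3.5, 10.1]
opening: 0.0108
[-0.004 -0.003  0.001] [ 0.003 -0.002  0.277] t 7.95 pos [0.5498 0.1554 0.1182] f [ 3.4  3.5 10.1] [ 0.664 -0.559  0.186] op 0.0108
t: 8.45
eef_pos: [0.5504, 0.1553, 0.1182]
eef_rot: [[0.306, 0.952, 0.007], [0.952, -0.306, 0.002], [0.004, 0.006, -1.0]]
wrist_force: [8.1, 4.5, 7.4]
opening: 0.0106
[-0.005 -0.003  0.001] [ 0.004 -0.003 -0.001] t 8.45 pos [0.5504 0.1553 0.1182] f [8.1 4.5 7.4] [ 0.608 -1.333  0.086] op 0.0106
```

```bash
python3 -m inch '[[0.002,0.002,0.001,0,0,0.05,0],[0.002,0.002,0.001,0,0,0.1,0],[0.002,0.002,0.001,0,0,0.1,0]]'
python3 to.py 0.549 0.154 0.118 -17.7
python3 -m inch '[[0,0,0,0,0,0.05,0],[0,0,0,0,0,0.05,0],[0,0,0,0,0,0.05,0]]'
python3 to.py 0.549 0.154 0.118 -17.7
```

```text
t: 8.75
eef_pos: [0.5509, 0.1553, 0.1182]
eef_rot: [[0.451, 0.893, 0.006], [0.893, -0.451, 0.001], [0.004, 0.005, -1.0]]
wrist_force: [3.3, 0.2, 11.8]
opening: 0.0109
[-0.007 -0.004  0.001] [ 0.003 -0.002 -0.101] t 8.75 pos [0.5509 0.1553 0.1182] f [ 3.3  0.2 11.8] [ 0.051 -0.571  0.243] op 0.0109
t: 9.05
eef_pos: [0.551, 0.1551, 0.1181]
eef_rot: [[0.517, 0.856, 0.006], [0.856, -0.517, 0.001], [0.004, 0.005, -1.0]]
wrist_force: [5.3, -1.3, 11.8]
opening: 0.0109
[-0.007 -0.004  0.   ] [ 0.003 -0.002 -0.149] t 9.05 pos [0.551  0.1551 0.1181] f [ 5.3 -1.3 11.8] [-0.363 -0.691  0.366] op 0.0109
```

Run:
```python
from m import *
c,K,R,p,f=grab('wrist','w5.png'); s,*_=grab('side','s5.png'); t,*_=grab('top','t5.png')
a=cv2.resize(c[150:350,220:420],(480,480),interpolation=cv2.INTER_CUBIC); b=cv2.resize(s[90:190,210:270+7],(320,480),interpolation=cv2.INTER_CUBIC)
b=cv2.resize(s[80:200,220:300],(320,480),interpolation=cv2.INTER_CUBIC)
cv2.imwrite('pics/c5.png',np.hstack([a,b])[:,:,::-1])
# edge yaw of head in image
```

```text
(no output)
```

View pics/c5.png

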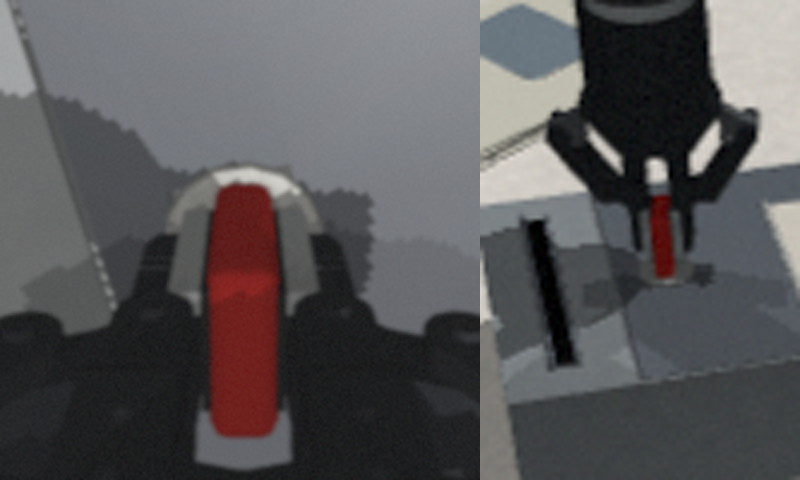

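The key's head lies on the rosette and is still square in the pads. Torque now climbs steeply, 0.12 N m over 4°, against the spring's 0.06 N m over 90°, so it is at the stop. One hold check before handing in.

```bash
python3 -m inch '[[0,0,0,0,0,0,0],[0,0,0,0,0,0,0],[0,0,0,0,0,0,0],[0,0,0,0,0,0,0],[0,0,0,0,0,0,0]]'
python3 to.py 0.549 0.154 0.118 -17.7
python3 -c "
from bench import ticket; print(ticket.close_job())"
```

```text
t: 9.7
eef_pos: [0.551, 0.1551, 0.1181]
eef_rot: [[0.517, 0.856, 0.006], [0.856, -0.517, 0.001], [0.004, 0.005, -1.0]]
wrist_force: [5.3, -0.4, 10.9]
opening: 0.0105
[-0.007 -0.004  0.   ] [ 0.003 -0.002 -0.149] t 9.7 pos [0.551  0.1551 0.1181] f [ 5.3 -0.4 10.9] [-0.405 -0.644  0.336] op 0.0105
the job is handed in; nothing more can be done
None
```

The red key from the block is in the box's lock, pushed home and turned clockwise to the stop, and the arm was still gripping and holding it there when I handed in at 9.7 s.

- **Fully home:** the gripper height puts the key's head at 99.8 mm, against 100 mm for the rosette. It did not sink further under a brief 54 N push, which I then eased off.
- **Fully turned:** the gripper turned about 103° from the start. That is a quarter turn, plus the 7° of play, plus about 6° I put down to give in the grip or error in my measured box angle. I couldn't see the lock cylinder itself. I judged the stop by the steep rise in torque over the last 4°, from 0.24 to 0.37 N m.
- **Holding:** over a last 0.65 s the pose stayed the same, with about 0.34 N m of turn, 11 N of push and a 110 N grip setting. A small sideways force of about 5 N on the key remained.
- **Other objects:** I didn't touch the blue key, scraper, scissors or paste pot. They looked undisturbed in the picture after the key was lifted, but I did not check them again at the end.

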